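# Fit the cooker's control knob on its D-stem and keep it pressed in

## Task

The control knob of the little single-burner cooker has come off and stands on the worktop. Pick it up, turn it so that the flat in its bore matches the flat on the cooker's bare valve stem (its pointer then points at the burner), push it fully home on the stem, then press it right in against the valve's spring and keep it pressed: finish while the gripper still holds the knob down. Do not knock the jars and cans about.

Things in the scene. Friction and masses are not known exactly. Their poses are not given: they have to be found in the camera images.
- cooker: Portable single-burner gas cooker, a fixed steel box 180 (x) x 200 (y) x 60 mm high. Origin: centre of its underside; x runs level from the control strip at its front to the burner at the back, z up. The burner (centred at x +24 mm) has a four-armed trivet, top 83 mm above the worktop. The bare valve stem stands upright on the front strip at x -58 mm, y 0, in a flat black bezel.
- stem_tip (a point): Centre of the top of the aluminium valve stem, 84 mm above the worktop when not pressed; moves down with it. Axes as the cooker's: x to the burner, z up. Stem 12 mm in diameter, 24 mm high above the deck, with one flat 2.5 mm from its axis over the upper 15 mm; the flat faces the front (-x), away from the burner. Topmost 2 mm chamfered. It cannot turn.
- stem (a joint): How far the valve stem is pressed down, in m: 0 at rest, 0.006 against its stop. A spring pushes it up with about 4.5 N at rest, rising to about 10 N at the stop.
- knob: Black cooker knob, about 50 g, standing upright on the worktop. Origin: centre of its underside (mouth of the bore), z up. Round body 44 mm in diameter, 18 mm high, with a bar grip on top. D-bore 15 mm deep, 14.4 mm in diameter, its flat 3.7 mm from the axis on the side away from the pointer (-x). It starts turned up to 85 degrees either way from the fitted direction.
- knob_grip (a point): On the knob's axis, 28 mm above its underside: middle of the bar grip, to be pinched across its width. The bar runs along the knob's x: 42 mm long, 14 mm wide (y), from 18 to 37 mm above the underside. Its +x end is the pointer: a narrower nose (to 23 mm from the axis) and a white line on top from the centre to that end.
- knob_bore (a point): Closed end of the knob's bore, on its axis, 15 mm above its underside; axes as the knob's. The knob goes on with its x axis pointing as the cooker's does (within about 10 degrees), pointer to the burner; fully home, the stem's top touches this point. It slides on freely and has no catch.
- salt: Small glass shaker with a grey top, 44 mm in diameter, 90 mm high, loose bystander; origin: centre of its underside. It and the knob stand one to the right of the cooker and one to the left in front of the sink, either way round.
- tuna: Flat round food can, 87 mm in diameter, 40 mm high, loose bystander; origin: centre of its underside.
- honey: Jar with a yellow lid, 64 mm in diameter, 87 mm high, loose bystander; origin: centre of its underside.
- spice: Slim spice jar with a dark cap, 41 mm in diameter, 105 mm high, loose bystander; origin: centre of its underside.

How it is judged (in metres and radians):
At the end, for the whole second after the job is handed in: Stem at least 12.5 mm deep in the knob's bore, axes within 3 mm, knob upright within 0.15 rad and its x axis in line with the cooker's within 0.3 rad; stem pressed down by more than 4 of its 6 mm and kept so, knob at rest, the fingers still bearing on it with more than 3 N (z of knob in the frame of stem_tip below -0.0125 m and horizontal distance between knob and stem_tip below 0.003 m and angle between knob's own z axis and vertical below 0.15 rad and angle between the x axis of knob and the x axis of stem_tip, either way round below 0.3 rad and value of joint stem above 0.004 m and contact force between the fingers and knob above 3 N and linear speed of knob below 0.02 m/s); the arm keeps its last pose, push and grip.
It fails at once if a loose jar, can or shaker is shoved more than 4 cm or knocked over (distance of any of salt, tuna, honey, spice from where it was at the start of the episode above 0.04 m or angle between any of salt, tuna, honey, spice's own z axis and vertical above 0.7 rad).
It also fails if it takes over 42 s, if anything falls off the work surface, if the arm or the gripper's body presses on something with over 40 N, if the wrist force passes 120 N, or if a joint passes its speed limit or range.

## Robot

A 6-joint arm with a two-finger parallel gripper is mounted at the origin on a cart in front of the work surface, level with it; the furniture and walls round the work are solid. World frame = base frame: x ahead of the robot, y to its left, z up, the work surface at z = 0. Lengths are in m, angles in degrees, forces in N, time in s.
With the tool pointing down it reaches from about 0.3 to 0.75 m from the base axis. Payload 8.5 kg.
Tool frame: the origin (TCP) lies at the very end of the fingers, on their centre line; the grasp point (between the pads) lies 19 mm behind it; z points along the fingers, y is the line along which they close (so a half turn about z gives the same grasp; the last joint's range is limited). The gripper opens to 85 mm and grips with 20 to 120 N. Pads are 22 mm wide; open, the fingers measure 114 mm over their backs; the gripper's body (76 mm by 85 mm) begins 54 mm behind the grasp point. The pads swing forward as they close: fully open they stand 13 mm farther back than shut.
Start: joints at [-76.049, 21.807, 74.336, -0, 83.858, -12.336], TCP at [0.244, -0.493, 0.231] pointing down, gripper open.
Joint ranges: [-178.18, 178.18], [-50.72, 133.34], [12.68, 142.11], [-81.47, 261.47], [9.98, 163.14], [-165.26, 165.26]. Speed limits (degrees/s): [136.94, 136.94, 180, 180, 180, 180].

## Interface

Orientations are given as a 3x3 rotation matrix whose columns are the frame's x, y, z axes.
In Python, from rig import env, optics, spotter gives the robot as it stands.
- The arm moves only by the shell command python3 -m crank 'ROWS' [FORCE]. ROWS is JSON, one flat list of numbers, 5 for each row, row after row: the finger opening in cm, from 0 to 8.54, then the shift along the tool's x, y, z in cm, then the turn about the tool's z in rad. A call has exactly 8 rows; each row shifts and turns the commanded pose from where the row before left it, along the tool's axes as they then stand; what a row does not reach is not made up. A row lasts 1/12 s, in which the tool goes at most 41.7 mm and 7.16 degrees, less where a joint would pass 70% of its speed; a pose out of reach is approached as far as the arm can. A call is refused whole if a number of a shift passes 4.17 or a number of a turn 0.125, either way. A call with a gripper value outside its range is refused whole. The fingers move at their own pace and stop on an object; FORCE is the grip in N (left out, the last holds). Time passes only in rows, so rows that do not move let the fingers close, or fill a call up. It gives the time, the measured TCP pose, the force, the opening and the grip force at its end, in the units of the state.
- env.observe(): the state, without advancing time (a new reading comes with each control period).
- optics.get_image(name): name is "side" or "top"; returns a dict with "color" (480x640x3 uint8, red, green, blue), "intrinsics" (3x3 intrinsics, pixels), "pose" (4x4, takes a point from camera to world coordinates). Camera axes: x right, y up, looking along -z (the intrinsics and any distortion apply to the point x, -y, -z); pixel columns grow to the right and rows downward; lengths in m; the calibration is good to about 2 mm. A picture is of the moment at which its call begins. There is no depth.
- env.close_job(): hands the job in; it is judged then, once.
Trained networks look in a picture, given as the dict that the camera call returned (one of the last four; its "shot" number tells which), for a name from the list of things; names that differ only in an ending like _2 or _b are one class to them, and where a whole thing is asked for, a point or a joint stands for the part that bears it (a point fixed in the world has none). Each returns a list of dicts, best first, with "score" (0 to 1); they miss things now and then, are a little off and sometimes report something else, mostly with a low value. They report only what shows in the picture. A call takes as long as a camera call.
- spotter.look_for(picture, query): "at" ([column, row] as shares, 0 to 1, of the picture: columns of its width, rows of its height, amid what is visible of it).
The state is a dict: "time_s": time; "q": joint angles; "qvel": joint speeds; "joint_efforts": joint torques, N m; "position": TCP position; "tool_rot": TCP orientation; "ft_force": force on the tool from outside, world axes, zero at the start; "wrist_torque": the same for the moment, N m; "grip_width": finger opening in m; "gripper_force": force on a finger pad.
Only numpy, scipy, OpenCV 4.12 (cv2) and the standard library are available. Lean on these libraries where they do the work, as an engineer would, in place of code of your own. Each camera call takes 0.05 s, during which the arm holds its last target. There are 200 camera calls.

## Working session

There is one attempt and no reset: what is moved stays moved. The work goes in short steps, Python scripts to look and compute and a shell command to move; the robot and the scene stay as the last step left them, time stands still between calls to the robot, and variables do not carry over. Pictures are saved under pics/ and viewed, at most 10 in all, crops included, and the job is handed in when it is done.

```bash
mkdir -p pics; python3 - <<'E'
from rig import env,optics,spotter
import cv2,numpy as np
s=env.observe();print(s['time_s'],s['position'],np.round(s['tool_rot'],3),s['grip_width'])
for n in("top","side"):
    p=optics.get_image(n);cv2.imwrite(f'pics/{n}0.png',p['color'][:,:,::-1])
    print(n,p['intrinsics'],p['pose'],[k for k in p])
    for q in("knob","knob_grip","stem_tip","salt","tuna","honey","spice","cooker"):
        print(q,[(np.round(np.array(d['at'])*[640,480],1),round(d['score'],2)) for d in spotter.look_for(p,q)][:2])
E
```

```text
0.0 [ 0.24350685 -0.49283242  0.23070102] [[ 0.897  0.443 -0.   ]
 [ 0.443 -0.897  0.001]
 [ 0.    -0.001 -1.   ]] 0.0850053253517309
top [[529.12280338   0.         320.75124442]
 [  0.         529.12280338 239.52056367]
 [  0.           0.           1.        ]] [[ 0.00137727  0.99671291 -0.0810029   0.44037999]
 [-0.99990681  0.00247279  0.01342572  0.01986068]
 [ 0.01358189  0.08097686  0.99662344  1.24006884]
 [ 0.          0.          0.          1.        ]] ['color', 'intrinsics', 'pose', 'shot']
knob [(array([453.6, 306.1]), 0.68)]
knob_grip [(array([453.7, 306.2]), 0.88)]
stem_tip []
salt [(array([173.2, 284.3]), 0.69)]
tuna [(array([275.6, 293.2]), 0.7)]
honey [(array([426.6, 225. ]), 0.55)]
spice [(array([386.1, 291.5]), 0.59)]
cooker [(array([315.2, 190.6]), 0.62)]
side [[589.97903683   0.         311.93028954]
 [  0.         589.97903683 243.91737138]
 [  0.           0.           1.        ]] [[-0.7694557   0.48753007 -0.41261647 -0.09649824]
 [-0.63869386 -0.58445734  0.50047954  0.75363883]
 [ 0.0028421   0.64863244  0.7610965   1.23474659]
 [ 0.          0.          0.          1.        ]] ['color', 'intrinsics', 'pose', 'shot']
knob []
knob_grip []
stem_tip [(array([353.4, 195.2]), 0.35)]
salt [(array([246.6, 360.8]), 0.66)]
tuna [(array([314.1, 309. ]), 0.94), (array([352.9, 197.1]), 0.17)]
honey [(array([354. , 194.5]), 0.85)]
spice []
cooker [(array([272.5, 238.6]), 0.72)]
```

View pics/top0.png

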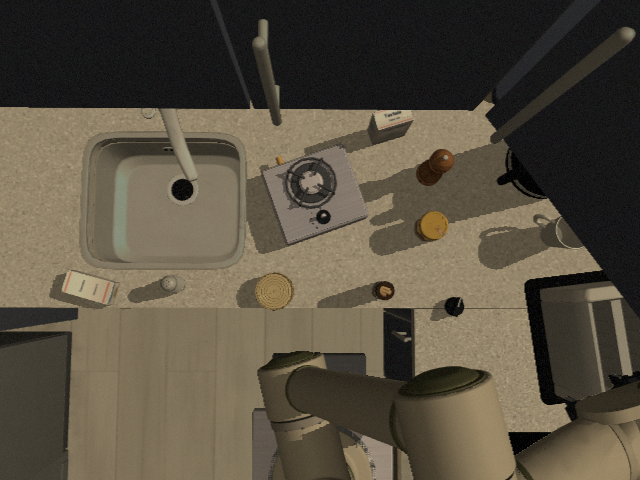

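View pics/side0.png

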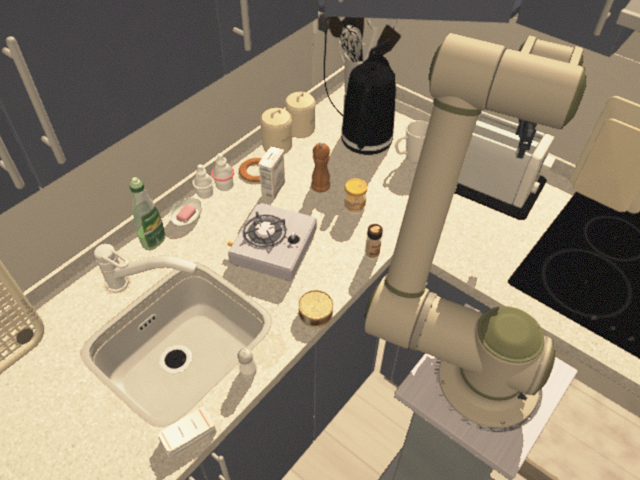

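The top view shows the knob at about (454,306), the stem in its black bezel at about (323,216), the spice jar at (385,291) and the honey at (432,226). I'll enlarge the knob and cooker for the angles.

```bash
cat > h.py <<'E'
import numpy as np
def unproj(p,uv,z):
    K=p['intrinsics'];T=p['pose'];d=np.linalg.inv(K)@[uv[0],uv[1],1];d=T[:3,:3]@[d[0],-d[1],-d[2]]
    o=T[:3,3];return o+d*(z-o[2])/d[2]
def proj(p,X):
    T=p['pose'];c=T[:3,:3].T@(np.array(X)-T[:3,3]);v=p['intrinsics']@[c[0],-c[1],-c[2]];return v[:2]/v[2]
E
python3 - <<'E'
import cv2,numpy as np
i=cv2.imread('pics/top0.png')
a=cv2.resize(i[280:330,430:480],(400,400),interpolation=cv2.INTER_CUBIC)
b=cv2.resize(i[140:250,255:375],(436,400),interpolation=cv2.INTER_CUBIC)
a=cv2.convertScaleAbs(a,alpha=1.8,beta=20)
cv2.imwrite('pics/crop0.png',np.hstack([a,b[:,:400]]))
E
```

```text
(no output)
```

View pics/crop0.png

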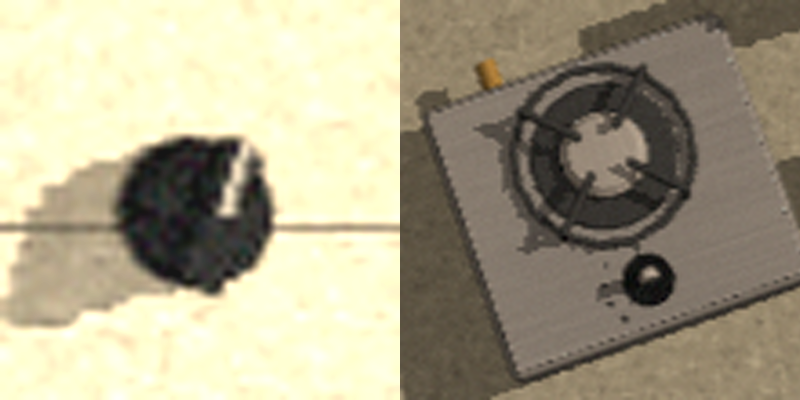

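The left crop shows the pointer line running from (228,215) to (248,143), with the bar's tail at (212,290). The right crop shows the stem tip at about (650,272), the burner centre at (602,155), and the deck edges.

```bash
python3 - <<'E'
from rig import env,optics,spotter
from h import *
p=optics.get_image("top")
k=lambda x,y:(430+(x+.5)/8-.5,280+(y+.5)/8-.5)
c=lambda x,y:(255+(x-400+.5)/3.633-.5,140+(y+.5)/3.636-.5)
an=lambda v:np.degrees(np.arctan2(v[1],v[0]))
a=unproj(p,k(228,215),.037);b=unproj(p,k(248,143),.037);t=unproj(p,k(212,290),.037)
print('knob',a,b,t,an(b-a),an(b-t),unproj(p,k(196,212),.012), unproj(p,(453.7,306.2),.028))
s=unproj(p,c(650,272),.084);bu=unproj(p,c(602,155),.083)
print('stem',s,bu,an(bu-s),np.linalg.norm(bu-s), unproj(p,c(648,280),.06))
P=[unproj(p,c(*q),.06) for q in((430,110),(715,20),(518,372))]
print(an(P[2]-P[0]),an(P[1]-P[0]),np.linalg.norm(P[2]-P[0]),np.linalg.norm(P[1]-P[0]))
for n,uv,z in(('spice',(386.1,291.5),.105),('honey',(432,226),.087),('tuna',(275,292),.04),('mill',(441,160),.2)):print(n,unproj(p,uv,z)[:2])
E
```

```text
knob [ 0.38679182 -0.30774958  0.037     ] [ 0.40707996 -0.3138434   0.037     ] [ 0.36572096 -0.30279237  0.037     ] -16.718361751113722 -14.959823264003736 [ 0.38653254 -0.30528852  0.012     ] [ 0.38692169 -0.30021587  0.028     ]
stem [ 0.58972778 -0.00157976  0.084     ] [0.66148776 0.02771458 0.083     ] 22.206592800215848 0.07751550121959667 [ 0.58784766 -0.00079312  0.06      ]
-161.1337504455303 -71.95448610250331 0.17234695257376556 0.18656876936572084
spice [ 0.42143267 -0.13537625]
honey [ 0.56451356 -0.24011703]
tuna [0.4189372  0.10670407]
mill [ 0.68531355 -0.2348063 ]
```

```bash
python3 -m crank '[8.54,2.64,-1.3,0,0,8.54,2.64,-1.3,0,0,8.54,2.64,-1.3,0,0,8.54,2.64,-1.3,0,0,8.54,2.64,-1.3,0,0,8.54,2.64,-1.3,0,0,8.54,2.64,-1.3,0,0,8.54,2.64,-1.3,0,0]' 60; python3 -m crank '[8.54,0,0,1.5,0.123,8.54,0,0,1.5,0.123,8.54,0,0,1.5,0.123,8.54,0,0,1.5,0.123,8.54,0,0,1.5,0.123,8.54,0,0,1.5,0.123,8.54,0,0,0,0,8.54,0,0,0,0]'
```

```text
time_s: 1.62
position: [0.3875, -0.3051, 0.2315]
tool_rot: [[0.897, 0.443, 0.0], [0.443, -0.897, -0.0], [0.0, 0.0, -1.0]]
ft_force: [-0.2, 0.1, -0.4]
grip_width: 0.0851
gripper_force: 0.0
time_s: 2.28
position: [0.3868, -0.3063, 0.1413]
tool_rot: [[0.962, -0.272, -0.001], [-0.272, -0.962, 0.001], [-0.001, -0.001, -1.0]]
ft_force: [0.5, 0.0, 0.9]
grip_width: 0.0853
gripper_force: 0.0
```

```bash
python3 -m crank '[8.54,0,0,2,0,8.54,0,0,2,0,8.54,0,0,2,0,8.54,0,0,2,0,8.54,0,0,2,0,8.54,0,0,1.2,0,8.54,0,0,0.85,0,8.54,0,0,0,0]' 60; python3 - <<'E'
from rig import env,optics
from h import *
import cv2
print(env.observe()['position'],env.observe()['ft_force'])
o=[]
for n in("top","side"):
    p=optics.get_image(n);u=proj(p,[.387,-.306,.03]).astype(int);print(n,u)
    x=min(max(u[0]-40,0),560);y=min(max(u[1]-40,0),400)
    o.append(cv2.convertScaleAbs(cv2.resize(p['color'][y:y+80,x:x+80,::-1],(400,400),interpolation=2),alpha=1.6,beta=10))
cv2.imwrite('pics/g1.png',np.hstack(o))
E
```

```text
time_s: 2.95
position: [0.3869, -0.3064, 0.0204]
tool_rot: [[0.962, -0.273, -0.001], [-0.273, -0.962, 0.001], [-0.001, -0.001, -1.0]]
ft_force: [-0.2, 0.8, -0.5]
grip_width: 0.0856
gripper_force: 0.0
[ 0.38686765 -0.30638448  0.02035134] [-0.19969767  0.84134445 -0.54817055]
top [456 306]
side [419 217]
```

View pics/g1.png

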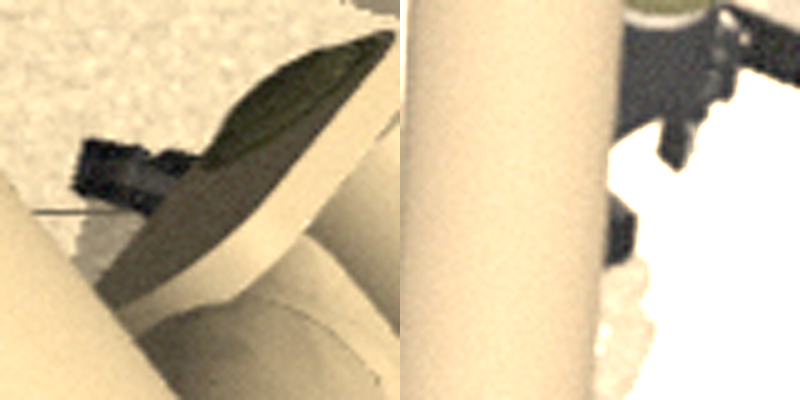

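The knob is mostly hidden by the arm in both views, and nothing is touching it yet. I'll close the gripper.

```bash
python3 -m crank '[0,0,0,0,0,0,0,0,0,0,0,0,0,0,0,0,0,0,0,0,0,0,0,0,0,0,0,0,0,0,0,0,0,0,0,0,0,0,0,0]' 60; python3 -m crank '[0,0,0,0,0,0,0,0,0,0,0,0,0,0,0,0,0,0,0,0,0,0,0,-0.2,0,0,0,0,-0.5,0,0,0,0,-1,0,0,0,0,-1.5,0]'
```

```text
time_s: 3.72
position: [0.387, -0.3064, 0.0211]
tool_rot: [[0.961, -0.275, 0.0], [-0.275, -0.961, -0.0], [0.0, 0.0, -1.0]]
ft_force: [-1.2, 0.2, 5.2]
grip_width: 0.0124
gripper_force: 59.4
time_s: 4.38
position: [0.3864, -0.3058, 0.0525]
tool_rot: [[0.961, -0.276, -0.002], [-0.276, -0.961, 0.002], [-0.002, -0.002, -1.0]]
ft_force: [-0.4, 0.0, -0.2]
grip_width: 0.0123
gripper_force: 58.8
```

```bash
python3 -m crank '[0,0,0,-2.5,0,0,0,0,-3,0,0,0,0,-3,0,0,0,0,-3,0,0,0.9,-2.9,-2,0,0,0.9,-2.9,-1,0,0,0.9,-2.9,0,0,0,0.9,-2.9,0,0]'; python3 -m crank '[0,0.93,-2.9,0,0,0,0.93,-2.9,0,0,0,0.93,-2.9,0,0,0,0.93,-2.9,0,0,0,0.93,-2.9,0,0,0,0.93,-2.9,0,0,0,0.93,-2.9,0,0,0,0.93,-2.9,0,0]'; python3 -m crank '[0,0,0,0,-0.12,0,0,0,0,-0.12,0,0,0,0,-0.12,0,0,0,0,-0.12,0,0,0,0,-0.12,0,0,0,0,0,0,0,0,0,0,0,0,0,0,0]'
python3 - <<'E'
from rig import env,optics,spotter
from h import *
import cv2
for n in("top","side"):
    p=optics.get_image(n);u=proj(p,[.589,-.001,.13]).astype(int);print(n,u)
    for q in('knob','stem_tip'):print(q,[(np.round(np.array(d['at'])*[640,480],1),round(d['score'],2)) for d in spotter.look_for(p,q)][:2])
    cv2.imwrite(f'pics/full_{n}.png',p['color'][:,:,::-1])
    x,y=u[0]-50,u[1]-50
    if n=='side':cv2.imwrite('pics/s2.png',cv2.resize(p['color'][y:y+120,x:x+100,::-1],(500,600),interpolation=2))
E
```

```text
time_s: 5.05
position: [0.454, -0.2036, 0.1988]
tool_rot: [[0.961, -0.276, 0.001], [-0.276, -0.961, -0.001], [0.001, 0.001, -1.0]]
ft_force: [0.3, 0.1, -0.3]
grip_width: 0.0124
gripper_force: 58.8
time_s: 5.72
position: [0.5893, -0.0007, 0.1979]
tool_rot: [[0.961, -0.275, -0.0], [-0.275, -0.961, 0.0], [-0.0, 0.0, -1.0]]
ft_force: [0.6, -0.7, -0.0]
grip_width: 0.0124
gripper_force: 58.8
time_s: 6.38
position: [0.5888, -0.0022, 0.1979]
tool_rot: [[0.95, 0.312, -0.0], [0.312, -0.95, 0.0], [-0.0, -0.0, -1.0]]
ft_force: [-0.1, -0.4, -0.9]
grip_width: 0.0126
gripper_force: 58.8
top [323 211]
knob []
stem_tip []
side [292 220]
knob [(array([296.9, 210.3]), 0.51)]
stem_tip []
```

View pics/s2.png

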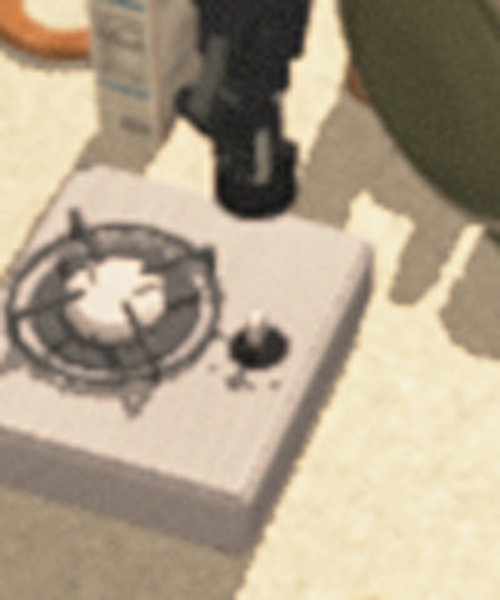

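The side view shows the bare stem (tip about (257,316), bezel centre (258,346) in the crop). The knob is held above it, its disc running from column 216 to 298 with its lower rim at row 218, and its pointer line faces the burner. I'll compare these with predicted projections.

```bash
python3 - <<'E'
from rig import env,optics
from h import *
import cv2
p=optics.get_image("side");s=env.observe();t=s['position']
f=lambda X:(proj(p,X)-[242,170]+.5)*5-.5
print('tip',f([.5897,-.0016,.084]),'bezel',f([.5897,-.0016,.061]))
th=np.linspace(0,6.28,60)
for z in(-.0205,-.0025):
  c=np.array([f(t+[.022*np.cos(a),.022*np.sin(a),z]) for a in th]);print('disc',z,c.min(0),c.max(0))
# sensitivity px(crop) per mm
print('d/dx',f(t+[.001,0,0])-f(t),'d/dy',f(t+[0,.001,0])-f(t))
R=s['tool_rot']
for k in(0,.021):print('line',f(t+R@[k,0,0]+[0,0,.0165]))
U=lambda c,z:unproj(p,((c[0]+.5)/5-.5+242,(c[1]+.5)/5-.5+170),z)
print('tip',U((257,318),.084),'bez',U((258,346),.061))
# deck corners seen in side crop
P=[U(q,.06) for q in((370,250),(243,500),(85,170))]
an=lambda v:np.degrees(np.arctan2(v[1],v[0]))
print(P,an(P[2]-P[0]),an(P[0]-P[1]),np.linalg.norm(P[2]-P[0]),np.linalg.norm(P[0]-P[1]))
E
python3 - <<'E'
import cv2,numpy as np
a=cv2.imread('pics/full_side.png')[170:290,242:342]
b=cv2.imread('pics/full_top.png')[170:250,280:380]
a=cv2.convertScaleAbs(cv2.resize(a[20:80,25:75],(500,600),interpolation=2),alpha=1.5,beta=10)
cv2.imwrite('pics/c3.png',a)
E
```

```text
tip [257.79034075 314.89859956] bezel [258.72329255 343.84800912]
disc -0.0205 [211.53292238 158.76684233] [300.09156912 222.61335129]
disc -0.0025 [210.31432408 133.29276326] [299.70908481 197.24212147]
d/dx [-1.53711092 -0.93156821] d/dy [-1.33294823  1.11663415]
line [254.15850761 137.59345406]
line [214.49652051 126.42190634]
tip [5.88604358e-01 2.94339966e-04 8.40000000e-02] bez [ 5.89010197e-01 -2.20682623e-04  6.10000000e-02]
[array([ 0.58806323, -0.09188186,  0.06      ]), array([0.52810072, 0.08175118, 0.06      ]), array([ 0.74805214, -0.03717214,  0.06      ])] 18.87860639138483 -70.9481359034801 0.1690846074554648 0.18369521833984478
```

View pics/c3.png

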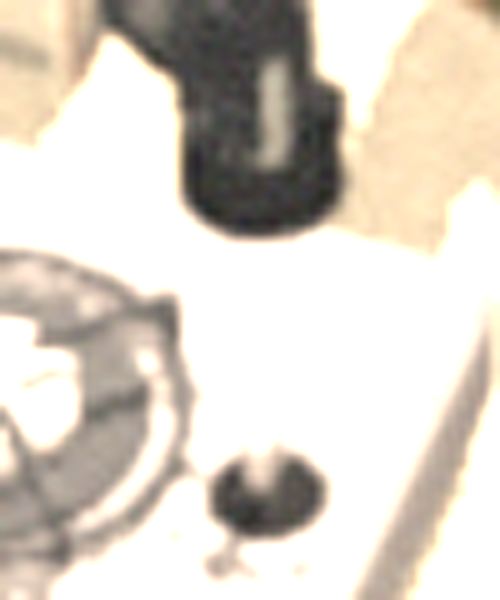

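The knob lines up sideways with the stem, and yaw is 18° against about 18.5° needed. I'll make the small shift and come down to just above the stem.

```bash
python3 -m crank '[0,0.07,-0.14,2,0,0,0,0,2,0,0,0,0,2,0,0,0,0,1.5,0,0,0,0,0.8,0,0,0,0,0.2,0,0,0,0,0,0,0,0,0,0,0]'; python3 -m crank '[0,0,0,0.1,0,0,0,0,0.1,0,0,0,0,0.1,0,0,0,0,0.1,0,0,0,0,0.1,0,0,0,0,0.1,0,0,0,0,0.1,0,0,0,0,0,0]';python3 -m crank '[0,0,0,0.1,0,0,0,0,0.1,0,0,0,0,0.1,0,0,0,0,0.1,0,0,0,0,0,0,0,0,0,0,0,0,0,0,0,0,0,0,0,0,0]'
```

```text
time_s: 7.4
position: [0.5896, -0.0008, 0.1138]
tool_rot: [[0.949, 0.315, 0.002], [0.315, -0.949, -0.0], [0.001, 0.001, -1.0]]
ft_force: [0.1, 0.2, -0.0]
grip_width: 0.0128
gripper_force: 58.8
time_s: 8.07
position: [0.589, -0.0007, 0.1056]
tool_rot: [[0.949, 0.315, -0.0], [0.315, -0.949, 0.0], [-0.0, -0.0, -1.0]]
ft_force: [-0.9, -0.0, -0.4]
grip_width: 0.0121
gripper_force: 58.8
time_s: 8.73
position: [0.5892, -0.0007, 0.1019]
tool_rot: [[0.949, 0.315, 0.0], [0.315, -0.949, -0.0], [0.0, 0.0, -1.0]]
ft_force: [-0.1, -0.3, -0.3]
grip_width: 0.0125
gripper_force: 58.8
```

```bash
python3 -m crank '[0,0,0,0.1,0,0,0,0,0.1,0,0,0,0,0.1,0,0,0,0,0.1,0,0,0,0,0,0,0,0,0,0,0,0,0,0,0,0,0,0,0,0,0]'; python3 -m crank '[0,0,0,0.1,0,0,0,0,0.1,0,0,0,0,0.1,0,0,0,0,0,0,0,0,0,0,0,0,0,0,0,0,0,0,0,0,0,0,0,0,0,0]'
```

```text
time_s: 9.4
position: [0.5892, -0.0007, 0.0979]
tool_rot: [[0.949, 0.315, 0.0], [0.315, -0.949, 0.0], [0.0, 0.0, -1.0]]
ft_force: [0.4, -0.1, -0.7]
grip_width: 0.0125
gripper_force: 58.8
time_s: 10.07
position: [0.5891, -0.0007, 0.0949]
tool_rot: [[0.949, 0.315, 0.0], [0.315, -0.949, -0.0], [0.0, 0.0, -1.0]]
ft_force: [0.2, -0.3, -0.3]
grip_width: 0.0124
gripper_force: 58.8
```

```bash
python3 -m crank '[0,0,0,0.1,0,0,0,0,0.1,0,0,0,0,0.1,0,0,0,0,0.1,0,0,0,0,0,0,0,0,0,0,0,0,0,0,0,0,0,0,0,0,0]'; python3 -m crank '[0,0,0,0.1,0,0,0,0,0.1,0,0,0,0,0.1,0,0,0,0,0,0,0,0,0,0,0,0,0,0,0,0,0,0,0,0,0,0,0,0,0,0]';  python3 -m crank '[0,0,0,0.1,0,0,0,0,0.1,0,0,0,0,0,0,0,0,0,0,0,0,0,0,0,0,0,0,0,0,0,0,0,0,0,0,0,0,0,0,0]'
```

```text
time_s: 10.73
position: [0.5892, -0.0007, 0.0909]
tool_rot: [[0.949, 0.315, 0.0], [0.315, -0.949, -0.0], [0.0, 0.0, -1.0]]
ft_force: [-0.2, -0.2, -0.6]
grip_width: 0.0129
gripper_force: 58.8
time_s: 11.4
position: [0.5893, -0.0007, 0.0882]
tool_rot: [[0.949, 0.315, 0.001], [0.315, -0.949, -0.0], [0.001, 0.0, -1.0]]
ft_force: [-1.0, -0.5, 5.6]
grip_width: 0.0123
gripper_force: 59.5
time_s: 12.07
position: [0.5893, -0.0007, 0.0864]
tool_rot: [[0.949, 0.315, 0.001], [0.315, -0.949, -0.0], [0.001, 0.0, -1.0]]
ft_force: [-1.8, 0.8, 6.5]
grip_width: 0.0127
gripper_force: 59.7
```

```bash
python3 -m crank '[0,0,0,0.1,0,0,0,0,0.1,0,0,0,0,0.05,0,0,0,0,0,0,0,0,0,0,0,0,0,0,0,0,0,0,0,0,0,0,0,0,0,0]'; python3 -m crank '[0,0,0,0.05,0,0,0,0,0.05,0,0,0,0,0,0,0,0,0,0,0,0,0,0,0,0,0,0,0,0,0,0,0,0,0,0,0,0,0,0,0]'
```

```text
time_s: 12.73
position: [0.5893, -0.0007, 0.0841]
tool_rot: [[0.949, 0.315, 0.001], [0.315, -0.949, -0.0], [0.001, 0.001, -1.0]]
ft_force: [-2.1, -0.1, 8.9]
grip_width: 0.0122
gripper_force: 60.0
time_s: 13.4
position: [0.5894, -0.0007, 0.0837]
tool_rot: [[0.949, 0.315, 0.002], [0.315, -0.949, -0.0], [0.001, 0.001, -1.0]]
ft_force: [-4.1, 0.8, 13.6]
grip_width: 0.0125
gripper_force: 60.8
```

```bash
python3 -m crank '[0,0,0,0,0,0,0,0,0,0,0,0,0,0,0,0,0,0,0,0,0,0,0,0,0,0,0,0,0,0,0,0,0,0,0,0,0,0,0,0]'; python3 - <<'E'
from rig import optics
import cv2
p=optics.get_image("side")['color'][170:290,242:342,::-1]
cv2.imwrite('pics/fin.png',cv2.resize(p,(500,600),interpolation=2))
E
```

```text
time_s: 14.07
position: [0.5894, -0.0007, 0.0837]
tool_rot: [[0.949, 0.315, 0.002], [0.315, -0.949, -0.0], [0.001, 0.001, -1.0]]
ft_force: [-3.4, 0.2, 13.5]
grip_width: 0.0125
gripper_force: 60.8
```

View pics/fin.png

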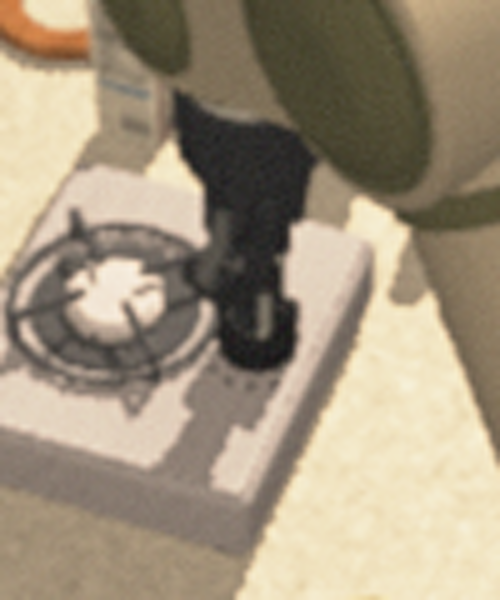

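The knob is seated over the bezel (disc at about (257,340)), held down by the fingers with the stem at its stop.

```bash
python3 -c "
from rig import env
print(env.close_job())"
```

```text
the job is handed in; nothing more can be done
None
```

I handed the job in at about 14 s with the knob fully on the stem, pointer towards the burner, and the gripper still holding it pressed against the valve's stop (13.5 N push, about 60 N grip); no verdict came back, and I saw no sign of the jars or cans being touched.

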